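# Re-zero the pepper mill and set it five clicks open

## Task

Set the grind of the glass pepper mill held in the shelf bracket: turn its dial nut clockwise, gently, until the burrs just close against their stop, without forcing it, then open it by exactly five clicks. Then put the mill's dust cap, which stands on the shelf, back on the head so that it sits fully home; do not drop it, and leave the other things where they are.

Things in the scene. Friction and masses are not known exactly. Their poses are not given: they have to be found in the camera images.
- dial_grip (a point): Mid-height point on the upright axis of the mill's dial nut: where to grip it. The dial is a fluted dark steel knob, 42 mm across, 24 mm tall (from 13.5 mm below this point to 10.5 above), on top of the glass pepper mill (170 mm tall, 60 across at its steel head), which is fixed. z up; x turns with the dial. Nothing as high as the dial stands within 60 mm of it.
- dial_top (a point): Centre of the dial's top face. x lies along a thin raised bar which only shows turning: where it points when closed is unknown and differs every time. Clockwise seen from above closes (finer), anticlockwise opens. 18 notches a turn, one click = 20 degrees; the dial snaps into each notch and rests there; passing a tooth takes about 0.13 N m. At the start it is 2 to 5 clicks open, at most 9.
- burr (a joint): Gap between the burrs, m: 0 closed (itself a notch), +0.00002 a click, far below the noise of reading, so no use for counting. Past closed a springy stop (about 2.5 N m/rad) adds to the notch's own: a turning moment of 0.2 to 0.25 N m, against 0.13 at a tooth, tells that it is closed. Over 0.12 rad past closed (about 0.35 N m) the burrs are forced and harmed.
- mill_shoulder (a point): Centre of the flat shoulder of the mill's head (60 mm across) on which the cap's rim sits; on the dial's axis, 19 mm below dial_grip; z up. On it stands a round spigot 47 mm across and 5 mm tall, and on that the dial, whose top is 29.5 mm above the shoulder. The mill's bracket is screwed to the front edge of the shelf and does not move.
- cap: The mill's dust cap, brushed steel, about 90 g: a round shell, open below, 58 mm across outside, 52 inside, 38.5 tall (34.5 deep inside), with a round grip on top 17 mm across, from 42.5 to 60 mm above the rim. Origin: centre of the rim plane; z up. It stands mouth down on the birch shelf, whose top is 110 mm above the worktop; its neighbours stand about 140 mm from it, centre to centre.
- pinch_pot: White porcelain pinch pot with its lid, 78 mm across, 59 mm tall, on the shelf. Origin: centre of its underside. To be left alone.
- spice_jar: Small glass jar with a steel lid, 44 mm across, 85 mm tall, on the shelf. Origin: centre of its underside. To be left alone.
- egg_cup: White porcelain egg cup, 48 mm across, 55 mm tall, open above, on the shelf. Origin: centre of its underside. To be left alone.
- canister: Closed stainless canister, 103 mm across, 150 mm tall, towards the right end of the shelf. Origin: centre of its underside. To be left alone.
- oil_bottle: Green glass oil bottle, 60 mm across, 190 mm tall, towards the left end of the shelf. Origin: centre of its underside. To be left alone.
- light_switch (a joint): Small toggle of the extractor light on a round porcelain plate 72 mm across at the back of the shelf; rad, 0 as it stands, up to 0.7 thrown. To be left alone.
Not all that is in view belongs to the job. What is shaped like the cap but green is not meant.

How it is judged:
On the way, in this order (a step that is already met when the one before it is completed fails the run):
1. the dial has been turned clockwise to its closed notch (value of joint burr below 6.8e-06 m), for 0.1 s.
2. the dial has been opened five clicks (value of joint burr between 9.28e-05 and 0.0001072 m), for 0.2 s.
At the end, for the whole second after the job is handed in: The dial rests in the fifth notch from closed (within a third of a click); the cap sits on the head with its rim on the shoulder (within 3 mm in height, 4.5 mm of the axis, upright within 0.06 rad), released and at rest (all of step 2 and horizontal distance between cap and mill_shoulder below 0.0045 m and z of cap in the frame of mill_shoulder between -0.002 and 0.003 m and angle between cap's own z axis and vertical below 0.06 rad and linear speed of cap below 0.02 m/s); the robot touches nothing.
It fails at once if the burrs are forced: the dial more than 0.12 rad past closed (value of joint burr below -6.88e-06 m).
It fails at once if the cap is dropped (falls free faster than 0.5 m/s) (linear speed of cap above 0.5 m/s and contact force between the fingers and cap below 0.1 N).
It fails at once if a bystander is moved by more than 25 mm or the light switch is thrown (distance of any of pinch_pot, spice_jar, egg_cup, canister, oil_bottle from where it was at the start of the episode above 0.025 m or value of joint light_switch above 0.3 rad).
It also fails if it takes over 72 s, if anything falls off the work surface, if the arm or the gripper's body presses on something with over 40 N, if the wrist force passes 120 N, or if a joint passes its speed limit or range.

## Robot

A 7-joint arm with a two-finger parallel gripper is mounted at the origin on the work surface. World frame = base frame: x ahead of the robot, y to its left, z up, the work surface at z = 0. Lengths are in m, angles in rad, forces in N, time in s.
With the tool pointing down it reaches from about 0.425 to 0.925 m from the base axis. Payload 6.8 kg.
Tool frame: the origin (TCP) lies where the fingers leave the gripper's body, on its centre line; the fingertips stand 80 mm ahead of it and the grasp point (between the pads) lies 61 mm ahead of it; z points along the fingers, y is the line along which they close (so a half turn about z gives the same grasp; the last joint's range is limited). The gripper opens to 88 mm and grips with 3 to 60 N. Pads are 20 mm wide; open, the fingers measure 115 mm over their backs; the gripper's body (75 mm by 178 mm) begins 61 mm behind the grasp point.
Start: joints at [1.204, 0.477, 0.022, 1.555, -0.011, 1.109, -0.083], TCP at [0.173, -0.653, 0.303] pointing down, gripper open.
Joint ranges: [-2.96, 2.96], [-0.34, 2.1], [-1.41, 1.46], [0.24, 2.44], [-1.37, 4.51], [0.17, 1.92], [-2.96, 2.96]. Speed limits (rad/s): [2.39, 2.39, 3.14, 3.14, 3.14, 3.14, 3.14].

## Interface

Orientations are given as a rotation vector (axis times angle).
In Python, from station import manip gives the robot as it stands. The module is installed in compiled form; this text tells all that it offers.
- The arm moves only by the tool send_rows, never from a script. Its argument "commands" is a list of rows, each a list of 5 numbers: the closure in counts, from 0 (fully open) to 255 (shut), then the shift along the tool's x, y, z in m, then the turn about the tool's z in rad. In form: [[hand, tx, ty, tz, yaw], ...]. A call has exactly 10 rows; each row is the pose to reach, as a shift and turn from the pose commanded when the call began, along the tool's axes at that moment; what a row does not reach only later rows make up. A row lasts 1/12 s, in which the tool goes at most 41.7 mm and 7.16 degrees, less where a joint would pass 70% of its speed; a pose out of reach is approached as far as the arm can. A call with a gripper value outside its range is refused whole. The fingers move at their own pace and stop on an object; "force" is the grip in N (left out, the last holds). Time passes only in rows, so rows that repeat a pose let the fingers close, or fill a call up. It gives the time, the measured TCP pose, the force, the opening and the grip force at its end, in the units of the state.
- manip.observe(): the state, without advancing time (a new reading comes with each control period).
- manip.get_image(name): name is "side" or "top" or "wrist"; returns the picture (480x640x3 uint8, red, green, blue); there is no depth.
- manip.camera_model(name): a dict with "fx", "fy", "cx", "cy" (pixels), "D" ([k1, k2, p1, p2, k3] as OpenCV has them; the pictures are not rectified), "R" (3x3) and "t" (3): a world point X has camera coordinates R X + t; the wrist camera has in their place "T_tool_cam" (4x4, takes a point from camera to tool coordinates, whose origin is the TCP and whose axes are the flange's). Camera axes: x right, y down, z forward; pixel columns grow to the right and rows downward; lengths in m; the calibration is good to about 2 mm. A picture is of the moment at which its call begins: read the wrist's pose just before it. camera_model takes no time and is no camera call.
- manip.sign_off(): hands the job in; it is judged then, once.
The state is a dict: "time_s": time; "joint_positions": joint angles; "joint_vel": joint speeds; "joint_torque": joint torques, N m; "position": TCP position; "tool_rot": TCP orientation; "ft_force": force on the tool from outside, world axes, zero at the start; "moment": the same for the moment, N m; "width": opening from 0.0 (shut) to 1.0 (fully open); "grip_force": force on a finger pad.
Only numpy, scipy, OpenCV 4.12 (cv2) and the standard library are available. Lean on these libraries where they do the work, as an engineer would, in place of code of your own. Each camera call takes 0.05 s, during which the arm holds its last target. There are 200 camera calls.

## Working session

There is one attempt and no reset: what is moved stays moved. The work goes in short steps, Python scripts to look and compute and a tool call to move; the robot and the scene stay as the last step left them, time stands still between calls to the robot, and variables do not carry over. Pictures are saved under pics/ and viewed, at most 10 in all, crops included, and the job is handed in when it is done.

Besides the shell and the picture viewer there is one more tool, called as name(argument=value, ...) on one line, values as JSON. send_rows: Moves the arm, as the interface text tells. Its arguments: {"type":"object","properties":{"commands":{"type":"array"},"force":{"type":"number"}},"required":["commands"]}

```bash
mkdir -p pics; ls; python3 - <<'E'
from station import manip
import cv2,numpy as np
print(manip.observe())
for n in("side","top","wrist"):
    print(n,manip.camera_model(n))
a=[cv2.cvtColor(manip.get_image(n),cv2.COLOR_RGB2BGR) for n in("side","top")]
for n,i in zip(("side","top"),a): cv2.imwrite(f"pics/{n}0.png",i)
E
```

```text
pics
{'time_s': 0.0, 'joint_positions': array([ 1.20386853,  0.47782202,  0.02233789,  1.5563962 , -0.0114758 ,
        1.10930344, -0.08314087]), 'joint_vel': array([-0.00276779, -0.00073042,  0.00041011, -0.00012211,  0.0012576 ,
       -0.00056755,  0.00062664]), 'joint_torque': array([-2.13526200e-04, -5.82854712e+01,  1.53432313e+00, -2.72611463e+01,
       -5.43172855e-02,  1.68701657e-02,  1.80614543e-04]), 'position': array([ 0.17264571, -0.65209547,  0.3016902 ]), 'tool_rot': array([-3.11357851e+00, -4.05195058e-01,  6.04488037e-04]), 'ft_force': array([ 0.78604459,  1.18282356, -0.32172609]), 'moment': array([ 0.01048592,  0.03733229, -0.02813541]), 'grip_force': 0.0, 'width': 1.0043779453661161}
side {'fx': 602.857010719194, 'fy': 602.857010719194, 'cx': 317.2877648306799, 'cy': 245.73754664647518, 'D': array([-0.1673086,  0.       ,  0.       ,  0.       ,  0.       ]), 'R': array([[-0.87773365, -0.47913032,  0.00421621],
       [-0.37458633,  0.6806762 , -0.62957525],
       [ 0.29877872, -0.55417871, -0.77692807]]), 't': array([0.52726512, 0.33895518, 1.39165717])}
top 
[... 229 characters left out ...]
4 ],
       [-0.98640339, -0.00985512, -0.16404642],
       [ 0.16394525,  0.01032549, -0.9864154 ]]), 't': array([-0.01497669,  0.60425967,  1.17518928])}
wrist {'fx': 332.13572555050627, 'fy': 332.13572555050627, 'cx': 322.9752440686924, 'cy': 233.92140788009772, 'D': array([-0.02496543,  0.        ,  0.        ,  0.        ,  0.        ]), 'T_tool_cam': array([[ 4.72636296e-04, -9.70848129e-01, -2.39694989e-01,
         6.48187992e-02],
       [ 9.99997320e-01,  1.00214566e-03, -2.08722014e-03,
        -7.80235641e-04],
       [ 2.26658306e-03, -2.39693360e-01,  9.70846000e-01,
        -8.25677097e-02],
       [ 0.00000000e+00,  0.00000000e+00,  0.00000000e+00,
         1.00000000e+00]])}
```

View pics/side0.png

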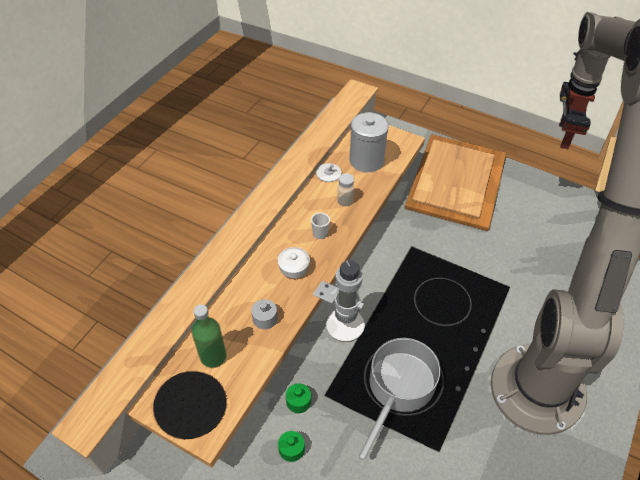

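View pics/top0.png

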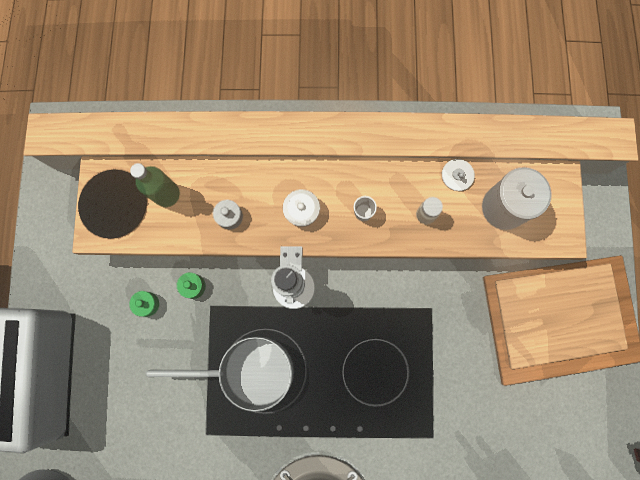

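The side view shows the mill dial at about (349,270), the steel cap at (264,313) and the pinch pot at (294,263). In the top view the dial is at about (286,280) and the cap at (228,213). Cap candidates in the top view are the steel one at (228,213) and green ones at (190,285) and (144,303). The steel one standing on the shelf fits the description, and I'll confirm it in a crop.

```bash
python3 - <<'E'
import cv2,numpy as np
t=cv2.imread("pics/top0.png");s=cv2.imread("pics/side0.png")
a=cv2.resize(t[190:310,200:320],(400,400),interpolation=cv2.INTER_CUBIC)
b=cv2.resize(s[250:350,250:370][:, :],(480,400),interpolation=cv2.INTER_CUBIC)
cv2.imwrite("pics/c0.png",np.hstack([a,b[:, :400]]))
E
```

```text
(no output)
```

View pics/c0.png

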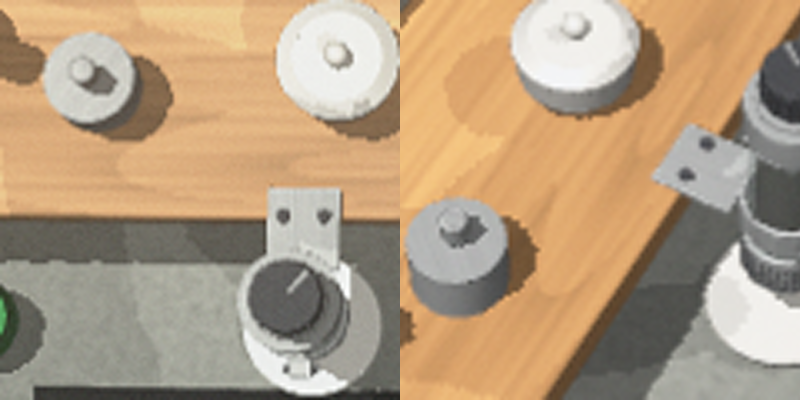

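```bash
cat > h.py <<'E'
from station import manip
import cv2,numpy as np
from scipy.spatial.transform import Rotation as Ro
def pose():
    o=manip.observe(); return Ro.from_rotvec(o["tool_rot"]).as_matrix(),np.array(o["position"]),o
def ray(n,px,Rp=None):
    c=manip.camera_model(n);K=np.array([[c["fx"],0,c["cx"]],[0,c["fy"],c["cy"]],[0,0,1]])
    u=cv2.undistortPoints(np.array([[px]],float),K,c["D"])[0,0];d=np.array([*u,1.])
    if n=="wrist":
        T=c["T_tool_cam"];R,p=Rp
        return R@T[:3,3]+p,R@T[:3,:3]@d
    return -c["R"].T@c["t"],c["R"].T@d
def plane(n,px,z,Rp=None):
    o,d=ray(n,px,Rp);return o+d*(z-o[2])/d[2]
def tri(a,b):
    A=[];B=[]
    for o,d in(a,b):
        d=d/np.linalg.norm(d);P=np.eye(3)-np.outer(d,d);A.append(P);B.append(P@o)
    return np.linalg.solve(sum(A),sum(B))
def wrist(name):
    R,p,o=pose();i=cv2.cvtColor(manip.get_image("wrist"),cv2.COLOR_RGB2BGR);cv2.imwrite(f"pics/{name}.png",i)
    np.savez(f"pics/{name}.npz",R=R,p=p);return i,(R,p)
E
python3 - <<'E'
from h import *
print("cap grip",tri(ray("top",(224.6,210.7)),ray("side",(263.3,304.5))))
print("cap pl",plane("top",(224.6,210.7),.17))
for y in(263,265,267):print("dial",tri(ray("top",(285.5,278.8)),ray("side",(349,y))))
R,p,o=pose();print(R.round(3),p)
E
```

```text
cap grip [0.63165216 0.19615644 0.16606976]
cap pl [0.63067259 0.19532573 0.17      ]
dial [0.48804383 0.06104209 0.25378697]
dial [0.48808152 0.06142797 0.2472376 ]
dial [0.48811876 0.06181771 0.24064185]
[[ 0.967  0.256 -0.001]
 [ 0.256 -0.967  0.002]
 [-0.    -0.002 -1.   ]] [ 0.17265422 -0.65212753  0.30178979]
```

send_rows(commands=[[0, 0.04, -0.05, -0.12, 0], [0, 0.24, -0.3, -0.12, 0], [0, 0.24, -0.3, -0.12, 0], [0, 0.3, -0.38, -0.12, 0], [0, 0.3, -0.38, -0.12, 0], [0, 0.3, -0.38, -0.12, 0], [0, 0.3, -0.38, -0.12, 0], [0, 0.3, -0.38, -0.12, 0], [0, 0.3, -0.38, -0.12, 0], [0, 0.3, -0.38, -0.12, 0]])

```text
time_s: 0.93
position: [0.3277, -0.2942, 0.4067]
tool_rot: [3.115, 0.405, -0.001]
ft_force: [0.9, 0.9, 0.1]
width: 1.003
grip_force: 0.0
```

send_rows(commands=[[0, 0.246, -0.302, -0.013, -1.4], [0, 0.246, -0.302, -0.013, -1.4], [0, 0.246, -0.302, -0.013, -1.4], [0, 0.246, -0.302, -0.013, -1.4], [0, 0.246, -0.302, -0.013, -1.4], [0, 0.246, -0.302, -0.013, -1.4], [0, 0.246, -0.302, -0.013, -1.4], [0, 0.246, -0.302, -0.013, -1.4], [0, 0.246, -0.302, -0.013, -1.4], [0, 0.246, -0.302, -0.013, -1.4]])

```text
time_s: 1.77
position: [0.4889, 0.0646, 0.4198]
tool_rot: [-2.275, -2.165, -0.004]
ft_force: [0.5, 0.0, 0.7]
width: 0.999
grip_force: 0.0
```

```bash
python3 - <<'E'
from h import *
i,_=wrist("w1");R,p,o=pose();print(p,R.round(3),o["joint_positions"].round(3))
E
```

```text
[0.48906192 0.06511872 0.41960558] [[ 0.04   0.999  0.001]
 [ 0.999 -0.04   0.003]
 [ 0.003  0.001 -1.   ]] [ 0.35   0.129 -0.662  1.786  0.08   1.253 -0.372]
```

View pics/w1.png

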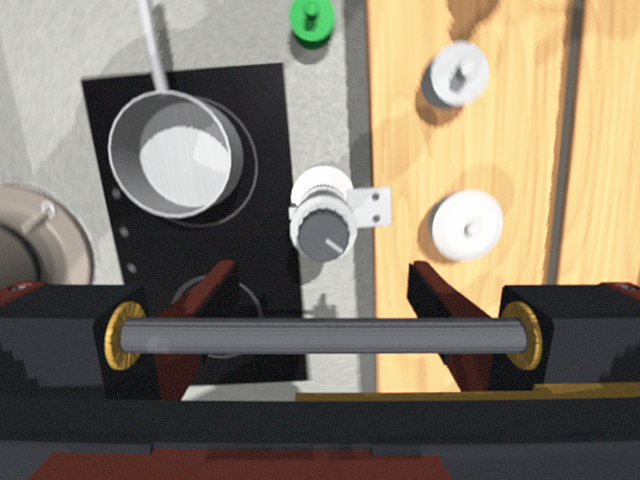

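The dial's top face is centred near (323,236), with the bar pointing to (343,249). It lies between the fingertips at about (230,265) and (415,265). The steel cap shows at (460,73) and the pinch pot at (466,226).

```bash
cat >> h.py <<'E'
def dial(i,Rp,box,zt):
    x0,y0,x1,y1=box;g=i[y0:y1,x0:x1].max(2)
    m=cv2.morphologyEx(((g<115)&(g>45)).astype(np.uint8),cv2.MORPH_CLOSE,np.ones((9,9)))
    m=cv2.morphologyEx(m,cv2.MORPH_OPEN,np.ones((7,7)))
    c=max(cv2.findContours(m,0,1)[0],key=cv2.contourArea);(cx,cy),r=cv2.minEnclosingCircle(c)
    e=cv2.fitEllipse(c);return (cx+x0,cy+y0),r,e
E
python3 - <<'E'
from h import *
i=cv2.imread("pics/w1.png");d=np.load("pics/w1.npz");Rp=(d["R"],d["p"])
c,r,e=dial(i,Rp,(280,190,370,280),0);print(c,r,e)
print("r expect",332*.021/(d["p"][2]+.0826-.247))
for px in((323,236),c):print(px,plane("wrist",px,.247,Rp))
print(tri(ray("top",(285.5,278.8)),ray("wrist",(323,236),Rp)))
E
```

```text
(319.5, 236.0) 29.364192962646484 ((39.92390441894531, 44.86260223388672), (46.80399703979492, 56.670440673828125), 50.744651794433594)
r expect 27.300374473759774
(323, 236) [0.48856333 0.06666111 0.247     ]
(319.5, 236.0) [0.48579187 0.06679744 0.247     ]
[0.48822986 0.06240241 0.22969316]
```

send_rows(commands=[[0, 0, 0, 0.03, 0], [0, 0, 0, 0.06, 0], [0, 0, 0, 0.065, 0], [0, 0, 0, 0.065, 0], [0, 0, 0, 0.065, 0], [0, 0, 0, 0.065, 0], [0, 0, 0, 0.065, 0], [0, 0, 0, 0.065, 0], [0, 0, 0, 0.065, 0], [0, 0, 0, 0.065, 0]])

```text
time_s: 2.65
position: [0.4882, 0.0586, 0.355]
tool_rot: [2.289, 2.151, 0.001]
ft_force: [0.5, 0.4, -0.5]
width: 0.999
grip_force: 0.0
```

```bash
python3 - <<'E'
from h import *
i,Rp=wrist("w2");print(Rp[1])
c=i[190:340,235:415]
cv2.imwrite("pics/w2c.png",cv2.resize(c,(720,600),interpolation=cv2.INTER_CUBIC))
E
```

```text
[0.48822949 0.05863586 0.35499537]
```

View pics/w2c.png

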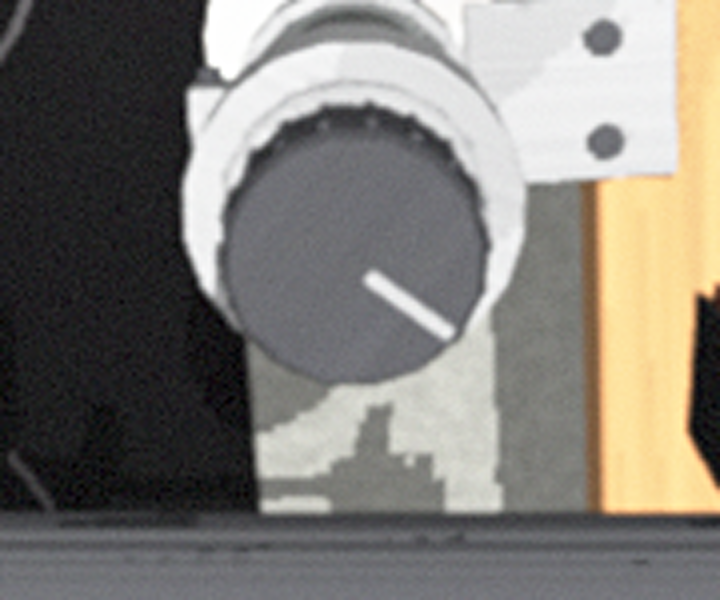

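The dial's top face is centred at full-frame (323.8,254.3) with a radius of about 33 px. The bar points to (348,273), about 35° below image right. The head's shoulder shows as the bright ring around the dial.

```bash
python3 - <<'E'
from h import *
d=np.load("pics/w2.npz");Rp=(d["R"],d["p"]);px=(323.8,254.3)
o,dd=ray("wrist",px,Rp);print("by size",o+dd*332.1*.021/33.2)
P=tri(ray("top",(285.5,278.8)),(o,dd));print("tri",P)
P=plane("wrist",px,.247,Rp);print(P)
b=plane("wrist",(235+455/4,190+335/4),.247,Rp)-P;print("bar az",np.degrees(np.arctan2(b[1],b[0])))
print("tool delta",Rp[0].T@(P-Rp[1]),Rp[0].round(3))
E
```

```text
by size [0.48844772 0.06193028 0.23661358]
tri [0.48800807 0.06183033 0.2359207 ]
[0.48861131 0.06515907 0.247     ]
bar az -42.720183585656834
tool delta [ 0.00653651 -0.00011343  0.10799518] [[ 0.062  0.998  0.001]
 [ 0.998 -0.062 -0.   ]
 [-0.     0.001 -1.   ]]
```

send_rows(commands=[[0, 0.003, 0, 0.02, 0], [0, 0.003, 0, 0.04, 0], [0, 0.003, 0, 0.057, 0], [0, 0.003, 0, 0.057, 0], [0, 0.003, 0, 0.057, 0], [0, 0.003, 0, 0.057, 0], [0, 0.003, 0, 0.057, 0], [0, 0.003, 0, 0.057, 0], [0, 0.003, 0, 0.057, 0], [0, 0.003, 0, 0.057, 0]])

```text
time_s: 3.53
position: [0.4885, 0.0616, 0.298]
tool_rot: [2.289, 2.151, 0.001]
ft_force: [0.3, 0.2, -0.6]
width: 0.999
grip_force: 0.0
```

```bash
python3 - <<'E'
from h import *
R,p,o=pose();print(p,R.round(3)[0],o["joint_positions"].round(3),o["ft_force"],o["moment"])
E
```

```text
[0.48849951 0.0616353  0.29804162] [0.062 0.998 0.001] [ 0.313  0.242 -0.649  1.953  0.173  1.    -0.478] [ 0.3447236   0.16634681 -0.61256356] [-0.00337849 -0.06776309 -0.02300788]
```

send_rows(commands=[[255, 0, 0, 0, 0], [255, 0, 0, 0, 0], [255, 0, 0, 0, 0], [255, 0, 0, 0, 0], [255, 0, 0, 0, 0], [255, 0, 0, 0, 0], [255, 0, 0, 0, 0], [255, 0, 0, 0, 0], [255, 0, 0, 0, 0], [255, 0, 0, 0, 0]], force=30)

```text
time_s: 4.37
position: [0.4886, 0.0616, 0.2975]
tool_rot: [2.289, 2.151, 0.001]
ft_force: [3.1, 0.0, -3.8]
width: 0.504
grip_force: 30.0
```

```bash
cat > m.py <<'E'
from h import *
R,p,o=pose();print(p.round(4),"az",np.degrees(np.arctan2(R[1,0],R[0,0])).round(2),"J7",o["joint_positions"][6].round(3),o["ft_force"].round(2),"M",o["moment"].round(3),o["width"],o["grip_force"])
E
python3 m.py
```

```text
[0.4886 0.0616 0.2975] az 86.44 J7 -0.478 [ 3.13  0.04 -3.79] M [-0.074 -0.782  0.003] 0.5043194742926853 29.999386717099696
```

send_rows(commands=[[255, 0, 0, 0, 0.08], [255, 0, 0, 0, 0.16], [255, 0, 0, 0, 0.24], [255, 0, 0, 0, 0.32], [255, 0, 0, 0, 0.38], [255, 0, 0, 0, 0.4], [255, 0, 0, 0, 0.4], [255, 0, 0, 0, 0.4], [255, 0, 0, 0, 0.4], [255, 0, 0, 0, 0.4]])

```text
time_s: 5.2
position: [0.4885, 0.0621, 0.2979]
tool_rot: [2.67, 1.656, 0.002]
ft_force: [0.2, 1.6, 5.5]
width: 0.501
grip_force: 30.0
```

```bash
python3 m.py
```

```text
[0.4885 0.0621 0.2979] az 63.61 J7 -0.858 [0.23 1.63 5.52] M [ 0.426 -0.234  0.785] 0.5012307206736523 30.00124201644212
```

```bash
python3 - <<'E'
from h import *
i,Rp=wrist("w3");t=cv2.cvtColor(manip.get_image("side"),cv2.COLOR_RGB2BGR)
cv2.imwrite("pics/c3.png",np.hstack([cv2.resize(i[200:360,243:403],(400,400),interpolation=2),cv2.resize(t[220:320,300:400],(400,400),interpolation=2)]))
E
python3 m.py
```

```text
[0.4885 0.0621 0.2979] az 63.59 J7 -0.858 [0.35 1.14 5.38] M [ 0.433 -0.219  0.76 ] 0.5031526453381698 30.0010093068704
```

View pics/c3.png

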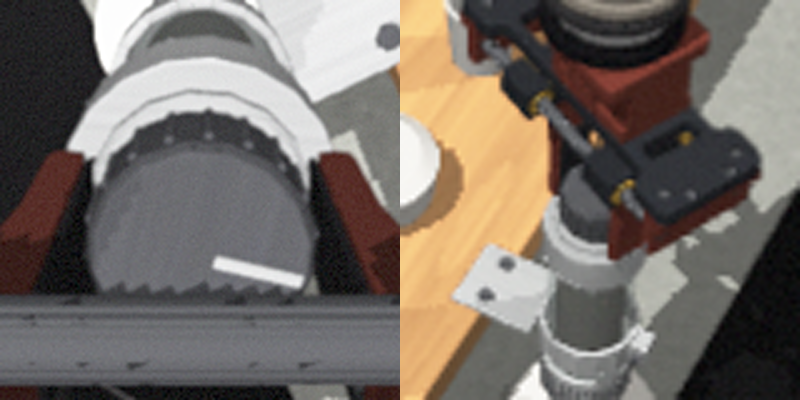

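The wrist turned 23° but the bar kept its world direction. The fingertips reach the bright spigot ring under the dial, so the pads clamped the fixed spigot instead of the dial. I'll open, go about 8 mm higher, turn back and regrip.

send_rows(commands=[[0, 0, 0, 0, 0], [0, 0, 0, 0, 0], [0, 0, 0, 0, 0], [0, 0, 0, 0, 0], [0, 0, 0, -0.008, -0.1], [0, 0, 0, -0.008, -0.2], [0, 0, 0, -0.008, -0.3], [0, 0, 0, -0.008, -0.4], [0, 0, 0, -0.008, -0.5], [0, 0, 0, -0.008, -0.6]])

```text
time_s: 6.13
position: [0.488, 0.0613, 0.3052]
tool_rot: [-2.057, -2.373, 0.001]
ft_force: [-1.3, 0.8, 0.4]
width: 1.0
grip_force: 0.0
```

send_rows(commands=[[0, 0, 0, 0, -0.1], [0, 0, 0, 0, -0.1], [255, 0, 0, 0, -0.1], [255, 0, 0, 0, -0.1], [255, 0, 0, 0, -0.1], [255, 0, 0, 0, -0.1], [255, 0, 0, 0, -0.1], [255, 0, 0, 0, -0.1], [255, 0, 0, 0, -0.1], [255, 0, 0, 0, -0.1]], force=25)

```text
time_s: 6.97
position: [0.4888, 0.0618, 0.3056]
tool_rot: [1.942, 2.469, 0.002]
ft_force: [2.1, 1.3, -0.6]
width: 0.471
grip_force: 25.0
```

```bash
python3 m.py; python3 - <<'E'
from h import *
d=np.load("pics/w3.npz");Rp=(d["R"],d["p"]);f=lambda x,y:plane("wrist",(243+x*.4,200+y*.4),.238,Rp)
b=f(303,283)-f(214,262);print("bar az before",np.degrees(np.arctan2(b[1],b[0])))
i,Rp=wrist("w4")
def bar(i,box):
    x0,y0,x1,y1=box
    return i[y0:y1,x0:x1]
E
```

```text
[0.4888 0.0618 0.3056] az 103.63 J7 -0.184 [ 2.09  1.32 -0.62] M [ 0.084 -0.549  0.028] 0.47072573347755226 25.001295396335763
bar az before -40.83102449248321
```

send_rows(commands=[[255, 0, 0, 0, 0.08], [255, 0, 0, 0, 0.16], [255, 0, 0, 0, 0.24], [255, 0, 0, 0, 0.32], [255, 0, 0, 0, 0.38], [255, 0, 0, 0, 0.4], [255, 0, 0, 0, 0.4], [255, 0, 0, 0, 0.4], [255, 0, 0, 0, 0.4], [255, 0, 0, 0, 0.4]])

```text
time_s: 7.85
position: [0.4886, 0.0618, 0.3056]
tool_rot: [2.393, 2.035, 0.001]
ft_force: [4.9, 1.5, -2.5]
width: 0.471
grip_force: 25.0
```

```bash
python3 m.py; cp m.py m5.py; python3 - <<'E'
from h import *
i,Rp=wrist("w5")
a=cv2.imread("pics/w4.png")
cv2.imwrite("pics/c5.png",np.hstack([cv2.resize(k[200:360,243:403],(400,400),interpolation=2) for k in(a,i)]))
E
```

```text
[0.4886 0.0618 0.3056] az 80.77 J7 -0.564 [ 4.89  1.54 -2.49] M [ 0.276 -0.931  0.122] 0.4706011540253929 24.99969419768604
```

View pics/c5.png

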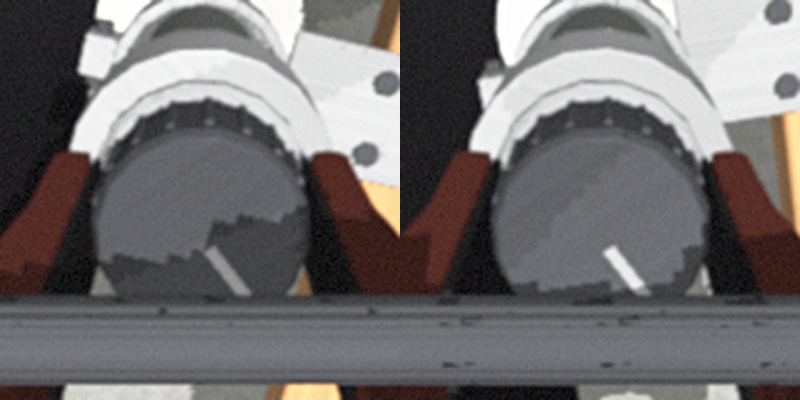

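The bar stays fixed in the gripper view between the two pictures, at (225,270) and (625,270), so the dial turns with the tool. A normal notch 3° past its rest reads about 0.1 N m.

send_rows(commands=[[255, 0, 0, 0, 0.08], [255, 0, 0, 0, 0.16], [255, 0, 0, 0, 0.24], [255, 0, 0, 0, 0.3], [255, 0, 0, 0, 0.34], [255, 0, 0, 0, 0.349], [255, 0, 0, 0, 0.349], [255, 0, 0, 0, 0.349], [255, 0, 0, 0, 0.349], [255, 0, 0, 0, 0.349]])

```text
time_s: 8.73
position: [0.4884, 0.0618, 0.3056]
tool_rot: [-2.71, -1.589, -0.001]
ft_force: [4.9, 2.1, -3.1]
width: 0.472
grip_force: 25.0
```

```bash
python3 m.py
```

```text
[0.4884 0.0618 0.3056] az 60.77 J7 -0.898 [ 4.88  2.06 -3.06] M [ 0.573 -0.894  0.111] 0.4715139298170794 24.999242987505568
```

Not closed yet at two clicks (0.11 N m). On to the third.

send_rows(commands=[[255, 0, 0, 0, 0.08], [255, 0, 0, 0, 0.16], [255, 0, 0, 0, 0.24], [255, 0, 0, 0, 0.3], [255, 0, 0, 0, 0.34], [255, 0, 0, 0, 0.349], [255, 0, 0, 0, 0.349], [255, 0, 0, 0, 0.349], [255, 0, 0, 0, 0.349], [255, 0, 0, 0, 0.349]])

```text
time_s: 9.57
position: [0.4883, 0.0619, 0.3056]
tool_rot: [-2.944, -1.094, -0.0]
ft_force: [3.7, 3.1, -2.3]
width: 0.471
grip_force: 25.0
```

```bash
python3 m.py
```

```text
[0.4883 0.0619 0.3056] az 40.77 J7 -1.234 [ 3.67  3.13 -2.27] M [ 0.922 -0.796  0.118] 0.4709267866634721 24.99970134904288
```

send_rows(commands=[[255, 0, 0, 0, 0.08], [255, 0, 0, 0, 0.16], [255, 0, 0, 0, 0.24], [255, 0, 0, 0, 0.3], [255, 0, 0, 0, 0.34], [255, 0, 0, 0, 0.349], [255, 0, 0, 0, 0.349], [255, 0, 0, 0, 0.349], [255, 0, 0, 0, 0.349], [255, 0, 0, 0, 0.349]])

```text
time_s: 10.4
position: [0.4883, 0.062, 0.3056]
tool_rot: [-3.09, -0.567, -0.0]
ft_force: [3.3, 3.6, -3.7]
width: 0.469
grip_force: 25.0
```

```bash
python3 m.py
```

```text
[0.4883 0.062  0.3056] az 20.8 J7 -1.57 [ 3.27  3.63 -3.66] M [ 1.08  -0.779  0.251] 0.46899407863680764 24.99996582919266
```

The moment is 0.251 N m at the fourth notch against 0.118 before, so the dial is closed. It closes at tool azimuth 23.6°, and five clicks open is azimuth 123.6°, a turn of -1.795 rad.

send_rows(commands=[[255, 0, 0, 0, -0.05], [255, 0, 0, 0, -0.15], [255, 0, 0, 0, -0.25], [255, 0, 0, 0, -0.35], [255, 0, 0, 0, -0.45], [255, 0, 0, 0, -0.55], [255, 0, 0, 0, -0.65], [255, 0, 0, 0, -0.75], [255, 0, 0, 0, -0.85], [255, 0, 0, 0, -0.9]])

```text
time_s: 11.23
position: [0.4884, 0.0618, 0.3056]
tool_rot: [-2.532, -1.86, -0.001]
ft_force: [4.5, 3.0, -3.6]
width: 0.473
grip_force: 25.0
```

send_rows(commands=[[255, 0, 0, 0, -0.1], [255, 0, 0, 0, -0.2], [255, 0, 0, 0, -0.3], [255, 0, 0, 0, -0.4], [255, 0, 0, 0, -0.5], [255, 0, 0, 0, -0.6], [255, 0, 0, 0, -0.7], [255, 0, 0, 0, -0.8], [255, 0, 0, 0, -0.87], [255, 0, 0, 0, -0.895]])

```text
time_s: 12.07
position: [0.4889, 0.0618, 0.3056]
tool_rot: [1.479, 2.771, 0.002]
ft_force: [6.8, 4.1, -5.2]
width: 0.469
grip_force: 25.0
```

send_rows(commands=[[255, 0, 0, 0, 0], [255, 0, 0, 0, 0], [255, 0, 0, 0, 0], [255, 0, 0, 0, 0], [255, 0, 0, 0, 0], [255, 0, 0, 0, 0], [255, 0, 0, 0, 0], [255, 0, 0, 0, 0], [255, 0, 0, 0, 0], [255, 0, 0, 0, 0]])

```text
time_s: 12.9
position: [0.4889, 0.0618, 0.3056]
tool_rot: [1.484, 2.768, 0.002]
ft_force: [6.2, 4.0, -5.0]
width: 0.471
grip_force: 25.0
```

```bash
python3 m.py
```

```text
[0.4889 0.0618 0.3056] az 123.61 J7 0.148 [ 6.23  3.96 -5.05] M [ 0.757 -1.428 -0.02 ] 0.47093131695754037 24.99969752498714
```

send_rows(commands=[[0, 0, 0, 0, 0], [0, 0, 0, 0, 0], [0, 0, 0, 0, 0], [0, 0, 0, 0, 0], [0, 0, 0, -0.04, 0], [0, 0, 0, -0.08, 0], [0, 0, 0, -0.11, 0], [0, 0, 0, -0.11, 0], [0, 0, 0, -0.11, 0], [0, 0, 0, -0.11, 0]])

```text
time_s: 13.73
position: [0.4877, 0.0612, 0.4147]
tool_rot: [-1.485, -2.767, 0.002]
ft_force: [0.6, -0.6, -0.3]
width: 1.001
grip_force: 0.0
```

```bash
python3 m.py; python3 - <<'E'
from h import *
print("plank backleft",tri(ray("top",(27,113)),ray("side",(57,432))))
print("plank frontright",tri(ray("top",(637,159)),ray("side",(378,91))))
i,Rp=wrist("w6")
cv2.imwrite("pics/w6c.png",np.hstack([cv2.resize(i[180:300,260:380],(480,480),interpolation=2),cv2.resize(i[0:480,0:640],(320,240))[:, :].repeat(2,0)]))
E
```

```text
[0.4877 0.0612 0.4147] az 123.55 J7 0.239 [ 0.62 -0.59 -0.34] M [-0.032 -0.081  0.03 ] 1.0014054567417245 0.0
plank backleft [0.85283524 0.660992   0.14357712]
plank frontright [ 0.77065349 -0.71545543  0.10723084]
```

View pics/w6c.png

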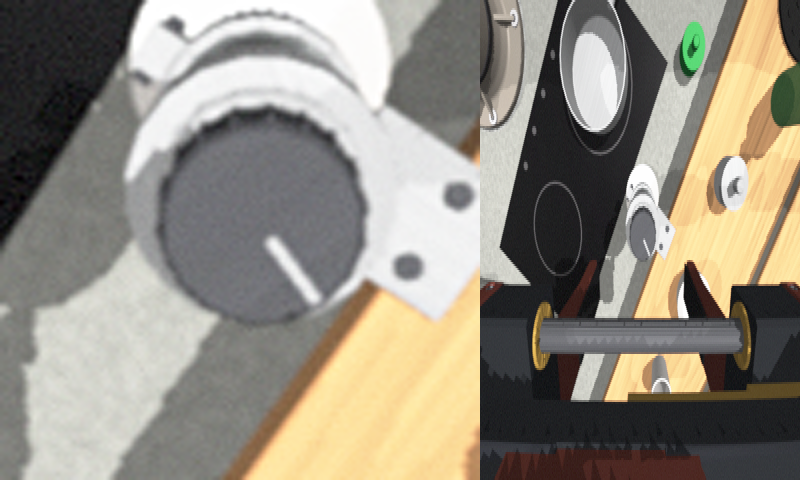

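The dial's top face is centred at (326,234), and the bar runs from (327.5,240) to (339,255.5). The steel cap is at about (505,183) in the full frame.

```bash
python3 - <<'E'
from h import *
d=np.load("pics/w6.npz");Rp=(d["R"],d["p"]);f=lambda p:plane("wrist",p,.238,Rp)
b=f((339,255.5))-f((327.5,240));print("bar",np.degrees(np.arctan2(b[1],b[0])),"dial",f((326.2,234)),tri(ray("top",(285.5,278.8)),ray("wrist",(326.2,234),Rp)))
E
```

```text
bar -20.64918695010924 dial [0.48858186 0.06454803 0.238     ] [0.48896639 0.06266022 0.22938618]
```

send_rows(commands=[[0, 0.033, 0.194, 0, 0.585], [0, 0.033, 0.194, 0, 0.585], [0, 0.033, 0.194, 0, 0.585], [0, 0.033, 0.194, 0, 0.585], [0, 0.033, 0.194, 0, 0.585], [0, 0.033, 0.194, 0, 0.585], [0, 0.033, 0.194, 0, 0.585], [0, 0.033, 0.194, 0, 0.585], [0, 0.033, 0.194, 0, 0.585], [0, 0.033, 0.194, 0, 0.585]])

```text
time_s: 14.62
position: [0.6312, 0.1949, 0.4156]
tool_rot: [2.221, 2.221, -0.001]
ft_force: [-0.1, -0.8, -0.4]
width: 1.003
grip_force: 0.0
```

send_rows(commands=[[0, 0, 0, 0.04, 0], [0, 0, 0, 0.08, 0], [0, 0, 0, 0.12, 0], [0, 0, 0, 0.12, 0], [0, 0, 0, 0.12, 0], [0, 0, 0, 0.12, 0], [0, 0, 0, 0.12, 0], [0, 0, 0, 0.12, 0], [0, 0, 0, 0.12, 0], [0, 0, 0, 0.12, 0]])

```text
time_s: 15.45
position: [0.632, 0.1966, 0.2969]
tool_rot: [2.22, 2.222, 0.003]
ft_force: [-0.7, 0.3, -0.3]
width: 0.997
grip_force: 0.0
```

```bash
python3 m.py; python3 - <<'E'
from h import *
i,Rp=wrist("w7")
cv2.imwrite("pics/w7c.png",cv2.resize(i[150:330,215:455],(800,600),interpolation=2))
E
```

```text
[0.632  0.1966 0.2969] az 90.05 J7 -0.666 [-0.7   0.34 -0.26] M [-0.05  -0.085 -0.02 ] 0.9971939833152121 0.0
```

View pics/w7c.png

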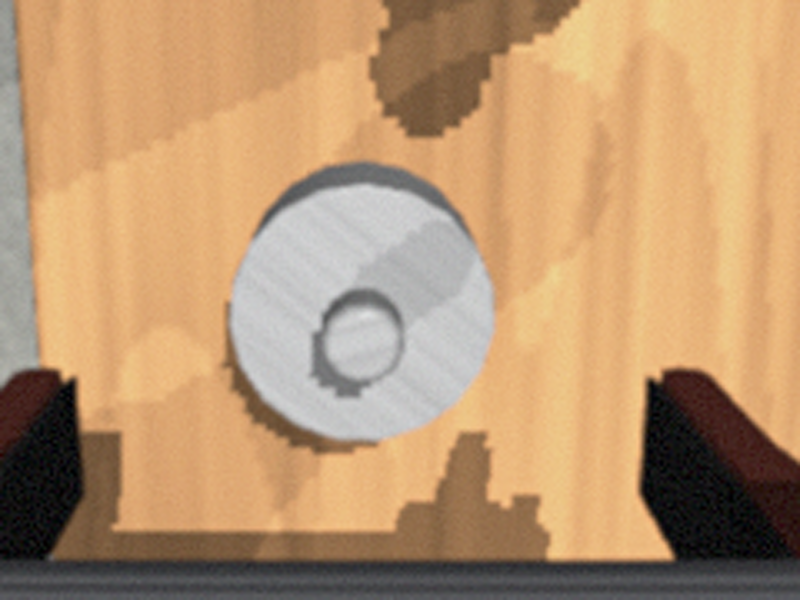

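The cap is centred below the gripper, with its round grip's top at (324.2,252.9) and its top disc at (323.6,243). The space around it is clear.

```bash
python3 - <<'E'
from h import *
d=np.load("pics/w7.npz");Rp=(d["R"],d["p"])
print(plane("wrist",(324.2,252.9),.17,Rp),plane("wrist",(323.6,243),.1485,Rp),tri(ray("top",(224.6,210.7)),ray("wrist",(324.2,252.9),Rp)))
E
```

```text
[0.63256696 0.198343   0.17      ] [0.63225549 0.19921211 0.1485    ] [0.63231679 0.19649853 0.16355551]
```

send_rows(commands=[[0, 0, 0, 0, 0.12], [0, 0, 0, 0, 0.24], [0, 0, 0, 0, 0.36], [0, 0, 0, 0, 0.48], [0, 0, 0, 0, 0.6], [0, 0, 0, 0, 0.72], [0, 0, 0, 0.02, 0.84], [0, 0, 0, 0.04, 0.96], [0, 0, 0, 0.06, 1.05], [0, 0, 0, 0.065, 1.05]])

```text
time_s: 16.33
position: [0.6303, 0.1959, 0.2275]
tool_rot: [3.036, 0.806, -0.007]
ft_force: [-0.3, -0.8, -0.4]
width: 1.001
grip_force: 0.0
```

send_rows(commands=[[0, 0, 0, 0, 0], [0, 0, 0, 0, 0], [255, 0, 0, 0, 0], [255, 0, 0, 0, 0], [255, 0, 0, 0, 0], [255, 0, 0, 0, 0], [255, 0, 0, 0, 0], [255, 0, 0, 0, 0], [255, 0, 0, 0, 0], [255, 0, 0, 0, 0]], force=15)

```text
time_s: 17.17
position: [0.6317, 0.1964, 0.2305]
tool_rot: [3.035, 0.81, 0.0]
ft_force: [-0.1, 0.5, -1.1]
width: 0.433
grip_force: 0.0
```

```bash
python3 m.py
```

```text
[0.6317 0.1964 0.2305] az 29.9 J7 -1.644 [-0.1   0.54 -1.14] M [-0.05  -0.046  0.032] 0.43258623407370395 0.0
```

send_rows(commands=[[255, 0, 0, 0, 0], [255, 0, 0, 0, 0], [255, 0, 0, 0, 0], [255, 0, 0, 0, 0], [255, 0, 0, 0, 0], [255, 0, 0, 0, 0], [255, 0, 0, 0, 0], [255, 0, 0, 0, 0], [255, 0, 0, 0, 0], [255, 0, 0, 0, 0]])

```text
time_s: 18.0
position: [0.6317, 0.1964, 0.2305]
tool_rot: [3.035, 0.81, -0.0]
ft_force: [-0.7, -0.1, -0.4]
width: 0.184
grip_force: 15.0
```

```bash
python3 m.py
```

```text
[0.6317 0.1964 0.2305] az 29.89 J7 -1.644 [-0.67 -0.1  -0.45] M [ 0.035 -0.098  0.   ] 0.1839139573515554 15.000007561175153
```

Held: the opening is 16 mm at 15 N. I'll raise the grip to 25 N and lift.

send_rows(commands=[[255, 0, 0, 0, 0], [255, 0, 0, -0.01, 0], [255, 0, 0, -0.03, 0], [255, 0, 0, -0.06, 0], [255, 0, 0, -0.09, 0], [255, 0, 0, -0.12, 0], [255, 0, 0, -0.15, 0], [255, 0, 0, -0.165, 0], [255, 0, 0, -0.17, 0], [255, 0, 0, -0.17, 0]], force=25)

```text
time_s: 18.83
position: [0.6319, 0.1967, 0.4024]
tool_rot: [-3.035, -0.81, -0.005]
ft_force: [0.9, -0.5, -0.9]
width: 0.181
grip_force: 25.0
```

```bash
python3 m.py; python3 - <<'E'
from h import *
R,p,o=pose();print(R.T@(np.array([.4886,.0619,p[2]])-p))
E
```

```text
[0.6319 0.1967 0.4024] az 29.9 J7 -1.585 [ 0.87 -0.53 -0.95] M [-0.035 -0.025  0.008] 0.1812472019793841 24.99984109774232
[-0.19138905  0.04543945 -0.0005246 ]
```

send_rows(commands=[[255, -0.02, 0.005, 0, 0], [255, -0.05, 0.012, 0, 0], [255, -0.08, 0.019, 0, 0], [255, -0.11, 0.026, 0, 0], [255, -0.14, 0.033, 0, 0], [255, -0.17, 0.04, 0, 0], [255, -0.185, 0.044, 0, 0], [255, -0.191, 0.0455, 0, 0], [255, -0.191, 0.0455, 0, 0], [255, -0.191, 0.0455, 0, 0]])

```text
time_s: 19.67
position: [0.489, 0.0622, 0.3999]
tool_rot: [-3.035, -0.811, 0.001]
ft_force: [0.3, 0.5, -1.3]
width: 0.18
grip_force: 25.0
```

send_rows(commands=[[255, 0, 0, 0, 0], [255, 0, 0, 0, 0], [255, 0, 0, 0, 0], [255, 0, 0, 0, 0], [255, 0, 0, 0.01, 0], [255, 0, 0, 0.02, 0], [255, 0, 0, 0.02, 0], [255, 0, 0, 0.02, 0], [255, 0, 0, 0.02, 0], [255, 0, 0, 0.02, 0]])

```text
time_s: 20.5
position: [0.4889, 0.0618, 0.3807]
tool_rot: [3.035, 0.81, 0.001]
ft_force: [-0.8, 0.2, -1.1]
width: 0.181
grip_force: 25.0
```

```bash
python3 m.py; python3 - <<'E'
from h import *
R,p,o=pose();print(R.T@(np.array([.4886,.0619,p[2]])-p), R[:,2])
i,_=wrist("w8");t=cv2.cvtColor(manip.get_image("side"),cv2.COLOR_RGB2BGR)
cv2.imwrite("pics/c8.png",np.hstack([cv2.resize(i[180:380,223:423],(400,400)),cv2.resize(t[190:310,280:400],(400,400),interpolation=2)]))
E
```

```text
[0.4889 0.0618 0.3807] az 29.89 J7 -1.357 [-0.78  0.24 -1.11] M [-0.053 -0.032  0.01 ] 0.18097305777135816 24.999880618415773
[-1.95595775e-04 -2.47325757e-04 -1.05634077e-07] [ 3.97498738e-04  9.20935347e-05 -9.99999917e-01]
```

View pics/c8.png

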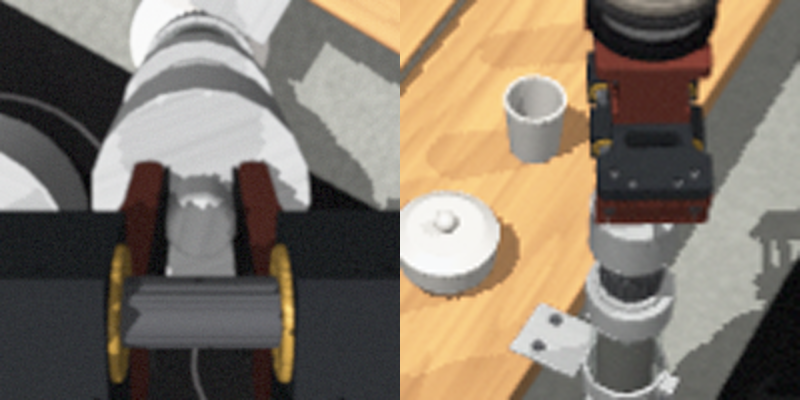

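The cap hangs upright from the gripper, coaxial above the dial in the side view: cap about (628,240), dial (628,280) in the crop. I'll lower it step by step, watching the force.

send_rows(commands=[[255, 0, 0, 0.003, 0], [255, 0, 0, 0.006, 0], [255, 0, 0, 0.009, 0], [255, 0, 0, 0.012, 0], [255, 0, 0, 0.015, 0], [255, 0, 0, 0.018, 0], [255, 0, 0, 0.021, 0], [255, 0, 0, 0.024, 0], [255, 0, 0, 0.024, 0], [255, 0, 0, 0.024, 0]])

```text
time_s: 21.43
position: [0.4887, 0.0618, 0.3563]
tool_rot: [-3.035, -0.81, 0.001]
ft_force: [1.3, -0.3, -1.0]
width: 0.18
grip_force: 25.0
```

send_rows(commands=[[255, 0, 0, 0.0015, 0], [255, 0, 0, 0.003, 0], [255, 0, 0, 0.0045, 0], [255, 0, 0, 0.006, 0], [255, 0, 0, 0.0075, 0], [255, 0, 0, 0.009, 0], [255, 0, 0, 0.0105, 0], [255, 0, 0, 0.012, 0], [255, 0, 0, 0.012, 0], [255, 0, 0, 0.012, 0]])

```text
time_s: 22.27
position: [0.4887, 0.0617, 0.3444]
tool_rot: [3.035, 0.81, -0.0]
ft_force: [0.5, 0.0, -0.8]
width: 0.183
grip_force: 25.0
```

send_rows(commands=[[255, 0, 0, 0.001, 0], [255, 0, 0, 0.002, 0], [255, 0, 0, 0.003, 0], [255, 0, 0, 0.004, 0], [255, 0, 0, 0.005, 0], [255, 0, 0, 0.006, 0], [255, 0, 0, 0.007, 0], [255, 0, 0, 0.008, 0], [255, 0, 0, 0.008, 0], [255, 0, 0, 0.008, 0]])

```text
time_s: 23.1
position: [0.4887, 0.0618, 0.3364]
tool_rot: [-3.035, -0.81, 0.0]
ft_force: [0.6, 0.4, -1.5]
width: 0.183
grip_force: 25.0
```

send_rows(commands=[[255, 0, 0, 0.0005, 0], [255, 0, 0, 0.001, 0], [255, 0, 0, 0.0015, 0], [255, 0, 0, 0.002, 0], [255, 0, 0, 0.0025, 0], [255, 0, 0, 0.003, 0], [255, 0, 0, 0.0035, 0], [255, 0, 0, 0.004, 0], [255, 0, 0, 0.004, 0], [255, 0, 0, 0.004, 0]])

```text
time_s: 23.93
position: [0.489, 0.0619, 0.3352]
tool_rot: [3.034, 0.81, 0.002]
ft_force: [-8.2, -1.8, 19.8]
width: 0.179
grip_force: 25.0
```

```bash
python3 m.py; python3 - <<'E'
from h import *
R,p,o=pose();print(R[:,2])
# pixel of shoulder ring: expected spigot/shoulder heights in side view for hypotheses
c=manip.camera_model("side");K=np.array([[c["fx"],0,c["cx"]],[0,c["fy"],c["cy"]],[0,0,1]])
img=cv2.cvtColor(manip.get_image("side"),cv2.COLOR_RGB2BGR);cv2.imwrite("pics/s9.png",img)
old=cv2.imread("pics/side0.png")
pr=lambda z:cv2.projectPoints(np.array([[.4887,.0618,z]]),cv2.Rodrigues(c["R"])[0],c["t"],K,c["D"])[0].ravel().round(1)
for s in(.2065,.2105,.2152):print(s,"dial top",pr(s+.0295),"shoulder",pr(s))
g=old.max(2)[255:300,330:368];m=(g<75).astype(np.uint8)
n,l,st,ce=cv2.connectedComponentsWithStats(m);print([(st[k]+[330,255,0,0,0],(ce[k]+[330,255]).round(1)) for k in range(1,n) if st[k][4]>40])
print(g[:,19])
E
```

```text
[0.489  0.0619 0.3352] az 29.88 J7 -1.38 [-8.16 -1.8  19.78] M [-0.37   1.821  0.014] 0.17877073832385337 25.00306197325699
[ 1.76010780e-03 -6.15732116e-04 -9.99998261e-01]
0.2065 dial top [349.1 268.3] shoulder [348.5 276.2]
0.2105 dial top [349.2 267.2] shoulder [348.6 275.2]
0.2152 dial top [349.3 265.9] shoulder [348.7 273.9]
[(array([340, 268,  20,  13, 107]), array([349.5, 275.2]))]
[ 97  98  95  97  98  85  83  85  86 117 156 109  81  83  83  82  83  85
  77  78  61  57  54  55  54  80 172 162 153 180 185 133 123 124 121 120
 117 103  82  76  75  76  76  74  78]
```

send_rows(commands=[[255, 0, 0, -0.001, 0], [255, 0, 0, -0.002, 0], [255, 0, 0, -0.002, 0], [255, -0.0008, -0.0005, -0.002, 0], [255, -0.0017, -0.001, -0.002, 0], [255, -0.0026, -0.0015, -0.002, 0], [255, -0.003, -0.0018, -0.002, 0], [255, -0.003, -0.0018, -0.002, 0], [255, -0.003, -0.0018, -0.002, 0], [255, -0.003, -0.0018, -0.002, 0]])

```text
time_s: 24.82
position: [0.4868, 0.0619, 0.3356]
tool_rot: [3.035, 0.81, 0.007]
ft_force: [3.6, -1.4, 4.4]
width: 0.183
grip_force: 25.0
```

```bash
python3 m.py
```

```text
[0.4868 0.0619 0.3356] az 29.88 J7 -1.378 [ 3.56 -1.42  4.39] M [-0.207 -0.902 -0.024] 0.1830020810386001 25.000878347782418
```

send_rows(commands=[[255, 0.0008, 0.0005, -0.0005, 0], [255, 0.0016, 0.001, -0.0005, 0], [255, 0.0024, 0.0014, -0.0005, 0], [255, 0.0032, 0.0019, -0.0005, 0], [255, 0.004, 0.0024, -0.0005, 0], [255, 0.0048, 0.0028, -0.0005, 0], [255, 0.0056, 0.0033, -0.0005, 0], [255, 0.006, 0.0036, -0.0005, 0], [255, 0.006, 0.0036, -0.0005, 0], [255, 0.006, 0.0036, -0.0005, 0]])

```text
time_s: 25.65
position: [0.4901, 0.0623, 0.3362]
tool_rot: [-3.034, -0.811, 0.008]
ft_force: [-13.1, -0.6, 21.1]
width: 0.183
grip_force: 25.0
```

```bash
python3 m.py
```

```text
[0.4901 0.0623 0.3362] az 29.93 J7 -1.379 [-13.08  -0.59  21.09] M [-5.20e-02  2.94e+00 -2.00e-03] 0.1832051126187703 25.00346403045114
```

send_rows(commands=[[255, -0.001, -0.0006, -0.001, 0], [255, -0.002, -0.0012, -0.001, 0], [255, -0.003, -0.0018, -0.001, 0], [255, -0.003, -0.0018, -0.001, 0], [255, -0.003, -0.0018, 0, 0], [255, -0.003, -0.0018, 0.0005, 0], [255, -0.003, -0.0018, 0.0005, 0], [255, -0.003, -0.0018, 0.0005, 0], [255, -0.003, -0.0018, 0.0005, 0], [255, -0.003, -0.0018, 0.0005, 0]])

```text
time_s: 26.48
position: [0.4885, 0.0618, 0.3353]
tool_rot: [3.035, 0.81, -0.001]
ft_force: [-5.8, -0.9, 11.5]
width: 0.18
grip_force: 25.0
```

```bash
python3 m.py
```

```text
[0.4885 0.0618 0.3353] az 29.89 J7 -1.379 [-5.76 -0.89 11.54] M [-0.16   1.097  0.049] 0.18000545197646364 25.001622800482437
```

send_rows(commands=[[255, 0, 0, -0.002, 0], [255, 0, 0, -0.0035, 0], [255, 0, 0, -0.0035, 0], [255, 0.0005, -0.0009, -0.0035, 0], [255, 0.001, -0.0018, -0.0035, 0], [255, 0.0015, -0.0027, -0.0035, 0], [255, 0.002, -0.0035, -0.0035, 0], [255, 0.002, -0.0035, -0.0035, 0], [255, 0.002, -0.0035, -0.0035, 0], [255, 0.002, -0.0035, -0.0035, 0]])

```text
time_s: 27.32
position: [0.4887, 0.0652, 0.3377]
tool_rot: [3.035, 0.809, -0.001]
ft_force: [1.0, -3.2, -3.2]
width: 0.182
grip_force: 25.0
```

```bash
python3 m.py
```

```text
[0.4887 0.0652 0.3377] az 29.87 J7 -1.386 [ 0.99 -3.18 -3.2 ] M [-0.933 -0.165 -0.015] 0.18156909125089435 24.999685561051592
```

With no press and 2 mm above the seat, the side wall is met after about 3 mm. The dial would allow 5 mm, so the rim is around the spigot and seats on the shoulder. I'll re-centre, set it down lightly and release.

send_rows(commands=[[255, -0.001, 0.0018, 0, 0], [255, -0.002, 0.0032, 0, 0], [255, -0.002, 0.0032, 0.0005, 0], [255, -0.002, 0.0032, 0.001, 0], [255, -0.002, 0.0032, 0.0015, 0], [255, -0.002, 0.0032, 0.002, 0], [255, -0.002, 0.0032, 0.0023, 0], [255, -0.002, 0.0032, 0.0023, 0], [255, -0.002, 0.0032, 0.0023, 0], [255, -0.002, 0.0032, 0.0023, 0]])

```text
time_s: 28.15
position: [0.4886, 0.0621, 0.3357]
tool_rot: [-3.035, -0.81, -0.0]
ft_force: [-0.1, 0.3, -1.5]
width: 0.182
grip_force: 25.0
```

send_rows(commands=[[130, 0, 0, 0, 0], [130, 0, 0, 0, 0], [130, 0, 0, 0, 0], [130, 0, 0, 0, 0], [130, 0, 0, 0, 0], [130, 0, 0, 0, 0], [130, 0, 0, 0, 0], [130, 0, 0, 0, 0], [130, 0, 0, 0, 0], [130, 0, 0, 0, 0]])

```text
time_s: 28.98
position: [0.4886, 0.062, 0.3357]
tool_rot: [3.035, 0.81, -0.0]
ft_force: [-0.1, 0.2, -0.2]
width: 0.497
grip_force: 0.0
```

send_rows(commands=[[130, 0, 0, -0.005, 0], [130, 0, 0, -0.015, 0], [130, 0, 0, -0.03, 0], [130, 0, 0, -0.06, 0], [130, 0, 0, -0.09, 0], [130, 0, 0, -0.12, 0], [130, 0, 0, -0.12, 0], [130, 0, 0, -0.12, 0], [130, 0, 0, -0.12, 0], [130, 0, 0, -0.12, 0]])

```text
time_s: 29.82
position: [0.4881, 0.0618, 0.4548]
tool_rot: [-3.035, -0.81, 0.003]
ft_force: [-0.7, 0.8, 0.4]
width: 0.493
grip_force: 0.0
```

```bash
python3 m.py; python3 - <<'E'
from h import *
i,Rp=wrist("w10");R,p=Rp
c=manip.camera_model("wrist");T=c["T_tool_cam"]
K=np.array([[c["fx"],0,c["cx"]],[0,c["fy"],c["cy"]],[0,0,1]])
def pj(X):
    q=T[:3,:3].T@(R.T@(np.array(X)-p)-T[:3,3]);return (K@q/q[2])[:2].round(1),(c["fx"]/q[2]).round(1)
for s in(.2102,.2152):print(s,"disc",pj((.4887,.062,s+.0385)),"grip",pj((.4887,.062,s+.06)))
g=cv2.medianBlur(cv2.cvtColor(i,cv2.COLOR_BGR2GRAY)[150:330,200:440],3)
for r0,r1 in((6,13),(18,45)):
    h=cv2.HoughCircles(g,cv2.HOUGH_GRADIENT_ALT,1.5,10,param1=150,param2=.6,minRadius=r0,maxRadius=r1)
    print(None if h is None else [(a+np.array([200,150,0])[:3]).round(1) for a in h[0][:, :3]])
E
```

```text
[0.4881 0.0618 0.4548] az 29.89 J7 -1.334 [-0.68  0.81  0.42] M [-0.019 -0.028  0.012] 0.49313906988654416 0.0
0.2102 disc (array([324.8, 226.3]), np.float64(1123.7)) grip (array([324.9, 232. ]), np.float64(1209.1))
0.2152 disc (array([324.9, 227.6]), np.float64(1142.5)) grip (array([324.9, 233.4]), np.float64(1230.8))
[array([323. , 231. ,  10.1]), array([378.5, 267. ,   9.4]), array([420.5, 309. ,   7.7]), array([225.5, 309. ,   7.8])]
[array([323., 225.,  33.]), array([231.5, 267. ,  26.8])]
```

```bash
python3 -c "
from station import manip
print(manip.sign_off())"
```

```text
the job is handed in; nothing more can be done
None
```

The job is handed in, with no verdict returned: the dial closed at the fourth click (0.25 N m), was opened five clicks (bar direction agrees), and the cap was released on the head, upright; the rim being fully home rests on feel (side wall met around the spigot), not a direct height check.

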